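# Draw the unlock pattern on the desk tablet

## Robot

A 6-joint arm with a two-finger parallel gripper is mounted at the origin on the work surface. World frame = base frame: x ahead of the robot, y to its left, z up, the work surface at z = 0. Lengths are in m, angles in rad, forces in N, time in s.
With the tool pointing down it reaches from about 0.3 to 0.775 m from the base axis. Payload 14.6 kg.
Tool frame: the origin (TCP) lies at the very end of the fingers, on their centre line; the grasp point (between the pads) lies 19 mm behind it; z points along the fingers, y is the line along which they close (so a half turn about z gives the same grasp; the last joint's range is limited). The gripper opens to 94 mm and grips with 3 to 60 N. Pads are 16 mm wide; open, the fingers measure 119 mm over their backs; the gripper's body (75 mm by 177 mm) begins 78 mm behind the grasp point.
Start: joints at [1.212, 0.3, 1.521, -0, 1.321, -0.067], TCP at [0.158, 0.527, 0.205] pointing down, gripper open.
Joint ranges: [-3.03, 3.03], [-0.79, 2.21], [0.23, 2.52], [-1.04, 4.18], [0, 3.07], [-2.55, 2.55]. Speed limits (rad/s): [2.22, 2.22, 2.57, 3.14, 3.14, 3.14].

## Interface

Orientations are given as [roll, pitch, yaw] about the fixed x, y, z axes, in that order (R = Rz(yaw) Ry(pitch) Rx(roll)).
In Python, from station import ctrl, cams gives the robot as it stands. The module is installed in compiled form; this text tells all that it offers.
- The arm moves only by the tool arm_command, never from a script. Its argument "plan" is a list that holds one entry, the list of rows, each a list of 7 numbers: the shift along the tool's x, y, z in parts of the range, where 1.0 means 1 m, then the turn, a rotation vector about the tool's x, y, z in a scale on which 1.0 is pi/2 rad, then the closure, from -1 (fully open) to 1 (shut). A call has 1 to 12 rows; each row is the pose to reach, as a shift and turn from the pose commanded when the call began, along the tool's axes at that moment; what a row does not reach only later rows make up. A row lasts 1/10 s, in which the tool goes at most 50 mm and 8.59 degrees, less where a joint would pass 70% of its speed; a pose out of reach is approached as far as the arm can. A shift or turn number past 1, either way, is cut back to 1. A call with a gripper value outside its range is refused whole. The fingers move at their own pace and stop on an object; "squeeze" is the grip in N (left out, the last holds). Time passes only in rows, so rows that repeat a pose let the fingers close. It gives the time, the measured TCP pose, the force, the opening and the grip force at its end, in the units of the state.
- ctrl.get_obs(): the state, without advancing time (a new reading comes with each control period).
- cams.camera(name): name is "scene" or "top"; returns (picture, depth): 480x640x3 uint8, blue, green, red; 480x640 float32, m along the optical axis (not along the pixel's ray), 0 where there is no reading.
- cams.camera_info(name): a dict with "fx", "fy", "cx", "cy" (pixels), "world_to_cam" (4x4, takes a point from world to camera coordinates). Camera axes: x right, y down, z forward; pixel columns grow to the right and rows downward; lengths in m; the calibration is good to about 2 mm. A picture is of the moment at which its call begins. camera_info takes no time and is no camera call.
- ctrl.hand_in(): hands the job in; it is judged then, once.
The state is a dict: "time_s": time; "qpos": joint angles; "joint_vel": joint speeds; "tau": joint torques, N m; "ee_pos": TCP position; "eef_rot": TCP orientation; "force": force on the tool from outside, world axes, zero at the start; "moment": the same for the moment, N m; "grip_width": finger opening in m; "grip_force": force on a finger pad.
Only numpy, scipy, OpenCV 4.12 (cv2) and the standard library are available. Lean on these libraries where they do the work, as an engineer would, in place of code of your own. Each camera call takes 0.05 s, during which the arm holds its last target. There are 200 camera calls.

## Task

Unlock the tablet on the desk by drawing its pattern on the 3 by 3 dots with one fingertip, or the fingers held together: touch the top left dot, draw down through the middle one to the bottom left dot, then across through the bottom centre dot to the bottom right dot, in one light stroke without coming off the glass or touching any other dot, and then take the hand clear. Read the dots with the home button at the bottom, on the robot's side. Only touch the screen: do not press hard, do not lift or push the tablet along, and leave everything lying on and round it where it is.

Things in the scene. Friction and masses are not known exactly. Their poses are not given: they have to be found in the camera images.
- tablet: tablet in a soft grey foam case, 288 (x) x 219 (y) x 18 mm, 0.9 kg, loose, flat on the desk, screen up; origin: centre of its underside. +x points to its top end (tiny camera and earpiece slot), -x to the bottom end (round home button, always on the robot's side), +y to its left edge as read from the home button. Rim 2 mm above the glass
- glass (a point): centre of the glass, 248 x 179 mm, on its upper surface (16 mm above the desk); axes as tablet, z up. The glass is one flat sheet; nothing on it is raised except the eraser
- slab (a joint): how far the glass has sunk into the foam, m: 0 untouched, at most 0.004. The foam gives 2.5 N per mm after a first 0.4 N (about 5 N at 2 mm, 10 N at the 4 mm stop, rigid beyond), and springs back. The whole glass sinks level
- dot_t_l: unlock dot, top row, left column: flat pale disc 14 mm across on the screen; origin at its centre on the glass surface. Dots are 55 mm apart, 3 x 3, rows along the tablet's y, top row nearest the camera end; the centre dot is 15 mm from the glass centre towards the home button
- dot_t_c: unlock dot, top row, centre column: flat pale disc 14 mm across on the screen; origin at its centre on the glass surface. Dots are 55 mm apart, 3 x 3, rows along the tablet's y, top row nearest the camera end; the centre dot is 15 mm from the glass centre towards the home button
- dot_t_r: unlock dot, top row, right column: flat pale disc 14 mm across on the screen; origin at its centre on the glass surface. Dots are 55 mm apart, 3 x 3, rows along the tablet's y, top row nearest the camera end; the centre dot is 15 mm from the glass centre towards the home button
- dot_m_l: unlock dot, middle row, left column: flat pale disc 14 mm across on the screen; origin at its centre on the glass surface. Dots are 55 mm apart, 3 x 3, rows along the tablet's y, top row nearest the camera end; the centre dot is 15 mm from the glass centre towards the home button
- dot_m_c: unlock dot, middle row, centre column: flat pale disc 14 mm across on the screen; origin at its centre on the glass surface. Dots are 55 mm apart, 3 x 3, rows along the tablet's y, top row nearest the camera end; the centre dot is 15 mm from the glass centre towards the home button
- dot_m_r: unlock dot, middle row, right column: flat pale disc 14 mm across on the screen; origin at its centre on the glass surface. Dots are 55 mm apart, 3 x 3, rows along the tablet's y, top row nearest the camera end; the centre dot is 15 mm from the glass centre towards the home button
- dot_b_l: unlock dot, bottom row, left column: flat pale disc 14 mm across on the screen; origin at its centre on the glass surface. Dots are 55 mm apart, 3 x 3, rows along the tablet's y, top row nearest the camera end; the centre dot is 15 mm from the glass centre towards the home button
- dot_b_c: unlock dot, bottom row, centre column: flat pale disc 14 mm across on the screen; origin at its centre on the glass surface. Dots are 55 mm apart, 3 x 3, rows along the tablet's y, top row nearest the camera end; the centre dot is 15 mm from the glass centre towards the home button
- dot_b_r: unlock dot, bottom row, right column: flat pale disc 14 mm across on the screen; origin at its centre on the glass surface. Dots are 55 mm apart, 3 x 3, rows along the tablet's y, top row nearest the camera end; the centre dot is 15 mm from the glass centre towards the home button
- between_1: plain spot of the glass (no mark) midway between the dot of the top row, left column and that of the middle row, left column, on the glass surface
- between_2: plain spot of the glass (no mark) midway between the dot of the middle row, left column and that of the bottom row, left column, on the glass surface
- between_3: plain spot of the glass (no mark) midway between the dot of the bottom row, left column and that of the bottom row, centre column, on the glass surface
- between_4: plain spot of the glass (no mark) midway between the dot of the bottom row, centre column and that of the bottom row, right column, on the glass surface
- eraser: small white eraser in a card sleeve, 20 x 45 x 12 mm, lying on the upper right part of the glass, beyond the top row of dots; origin under its centre
- stylus: white stylus, 164 mm long, 9 mm thick, lying on the desk along the right edge of the case; origin under its centre
- notes: pad of sticky notes 76 x 76 x 14 mm on the desk beside the left edge of the case; origin under its centre
- pen_cup: cup 80 mm across, 98 mm high, with pens standing up to 150 mm, on the left; origin under its centre
- tape_dispenser: black tape dispenser 60 x 140 x 80 mm, on the right; origin under its centre
- stapler: stapler 140 x 34 x 60 mm, on the right; origin under its centre
- remote: remote control 165 x 46 x 20 mm, on the left; origin under its centre

How it is judged:
By the outcome, as a careful person would: the job done as asked, in the order asked, and still so for the second after the job is handed in, with the robot touching nothing.
It also fails if it takes over 43 s, if anything falls off the work surface, if the arm or the gripper's body presses on something with over 40 N, if the wrist force passes 120 N, or if a joint passes its speed limit or range.

## Working session

There is one attempt and no reset: what is moved stays moved. The work goes in short steps, Python scripts to look and compute and a tool call to move; the robot and the scene stay as the last step left them, time stands still between calls to the robot, and variables do not carry over. Pictures are saved under pics/ and viewed, at most 10 in all, crops included, and the job is handed in when it is done.

Besides the shell and the picture viewer there is one more tool, called after "Emit:" as name([rows], argument=value, ...), one row to a line, values as JSON. arm_command: Moves the arm, as the interface text tells. Its arguments: {"type":"object","properties":{"plan":{"type":"array"},"squeeze":{"type":"number"}},"required":["plan"]}

```bash
mkdir -p pics; python3 - <<'E'
from station import ctrl,cams
import cv2,numpy as np
for n in("top","scene"):
    p,d=cams.camera(n); cv2.imwrite(f"pics/{n}0.png",p); np.save(f"pics/{n}0.npy",d); print(n,cams.camera_info(n))
print(ctrl.get_obs())
E
```

```text
top {'fx': 451.44183527993994, 'fy': 451.44183527993994, 'cx': 310.41274622529653, 'cy': 245.6527680525456, 'world_to_cam': array([[ 0.00906107, -0.99994269, -0.00570157,  0.04281476],
       [-0.98483793, -0.00793608, -0.17329535,  0.55559677],
       [ 0.17324017,  0.00718536, -0.9848534 ,  0.99311793],
       [ 0.        ,  0.        ,  0.        ,  1.        ]])}
scene {'fx': 442.4811446367737, 'fy': 442.4811446367737, 'cx': 319.78585130364496, 'cy': 241.17475872949413, 'world_to_cam': array([[-0.90426225,  0.4269486 , -0.00496756,  0.52259406],
       [ 0.37523592,  0.78907769, -0.48636859, -0.22276105],
       [-0.2037346 , -0.44166876, -0.87373962,  1.47020682],
       [ 0.        ,  0.        ,  0.        ,  1.        ]])}
{'time_s': 0.1, 'qpos': array([ 1.21239644e+00,  3.00428024e-01,  1.52150736e+00, -2.13973017e-06,
        1.32067358e+00, -6.65845928e-02]), 'joint_vel': array([-0.00101197, -0.00065293, -0.00235787, -0.00156413,  0.00095515,
       -0.00111493]), 'tau': array([ 3.28692076e-04, -5.32642436e+01, -3.53285801e+01,  7.08524091e-02,
        2.36697088e-02, -5.27292684e-05]), 'ee_pos': array([0.15814654, 0.52653861, 0.20494113]), 'eef_rot': array([-3.14057845e+00, -6.55531116e-05,  2.84977786e+00]), 'force': array([-0.47370874, -0.59434226,  1.4714273 ]), 'moment': array([-0.05723693,  0.04501188,  0.03697033]), 'grip_force': 0.0, 'grip_width': 0.09404617823626041}
```

View pics/top0.png

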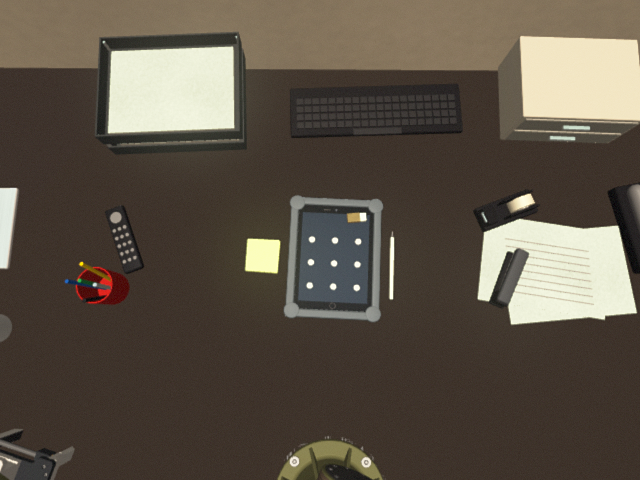

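View pics/scene0.png

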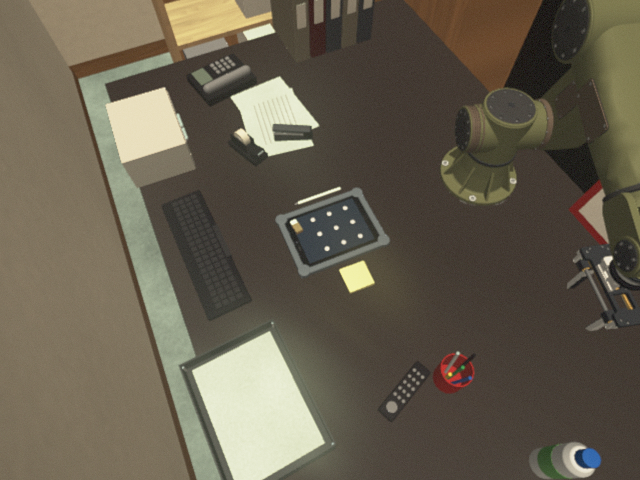

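The top view shows the tablet upright with its home button at about (332,306), towards the robot. The dots run from top left (312,239) to bottom right (357,288), and the eraser is at (356,217). Next I'll measure the dot centroids in both cameras.

```bash
cat > m.py <<'E'
import cv2,numpy as np
from station import cams
from scipy.optimize import least_squares
def proj(c,P):
    T=c["world_to_cam"];q=P@T[:3,:3].T+T[:3,3];return np.c_[c["fx"]*q[:,0]/q[:,2]+c["cx"],c["fy"]*q[:,1]/q[:,2]+c["cy"]]
G=np.array([[55*(1-r)-15,55*(1-k)] for r in range(3) for k in range(3)])/1e3
def pts(v,z=.016): 
    c,s=np.cos(v[2]),np.sin(v[2]);return np.c_[G@np.array([[c,s],[-s,c]])+v[:2],np.full(9,z)]
def dots(name,img,v):
    g=img.min(2).astype(float); out=[]
    for u,w in proj(cams.camera_info(name),pts(v)):
        x0,y0=int(round(u))-8,int(round(w))-8
        p=g[y0:y0+17,x0:x0+17];p=np.clip(p-np.median(p)-30,0,None)
        Y,X=np.mgrid[y0:y0+17,x0:x0+17];out.append([(p*X).sum()/p.sum(),(p*Y).sum()/p.sum()])
    return np.array(out)
E
python3 - <<'E'
from m import *
import numpy as np
ct=cams.camera_info("top");T=ct["world_to_cam"]
def back(u,w,z):
    R=T[:3,:3];o=-R.T@T[:3,3];d=R.T@np.array([(u-ct["cx"])/ct["fx"],(w-ct["cy"])/ct["fy"],1]);return o+d*(z-o[2])/d[2]
c0=back(334,263,.016);print(c0)
v0=np.array([c0[0]+.015,c0[1],0.])
t=cv2.imread("pics/top0.png");s=cv2.imread("pics/scene0.png")
for _ in range(3):
    uv=dots("top",t,v0);r=least_squares(lambda v:(proj(ct,pts(v))-uv).ravel(),v0);v0=r.x
print("top",v0,abs(r.fun).max())
cs=cams.camera_info("scene");v1=v0.copy()
for _ in range(3):
    us=dots("scene",s,v1);r=least_squares(lambda v:(proj(cs,pts(v))-us).ravel(),v1);v1=r.x
print("scene",v1,abs(r.fun).max())
print(pts((v0+v1)/2))
E
```

```text
[ 0.51975675 -0.00833469  0.016     ]
top [ 0.53498128 -0.0081328  -0.04050789] 0.08327441707319849
scene [ 0.5344722  -0.00938687 -0.03926345] 0.15278386287025114
[[ 0.57688806  0.04460142  0.016     ]
 [ 0.57469493 -0.01035484  0.016     ]
 [ 0.5725018  -0.0653111   0.016     ]
 [ 0.5219318   0.04679455  0.016     ]
 [ 0.51973867 -0.00816171  0.016     ]
 [ 0.51754554 -0.06311797  0.016     ]
 [ 0.46697554  0.04898768  0.016     ]
 [ 0.46478241 -0.00596858  0.016     ]
 [ 0.46258928 -0.06092484  0.016     ]]
```

The two cameras agree to about 1.3 mm. I'll move over with the fingers shut.

The rows are not in the units I measure in: shifts go in shares of 1 m and turns go in shares of pi/2 rad. I convert before sending: -456 mm / 1000 = -0.456, -288 mm / 1000 = -0.288, 1.32 rad / 1.5708 = 0.8403.

Emit:
arm_command([
  [[-0.038,-0.024,0,0,0,0.07,1],[-0.076,-0.048,0,0,0,0.1401,1],[-0.114,-0.072,0,0,0,0.2101,1],[-0.152,-0.096,0,0,0,0.2801,1],[-0.19,-0.12,0,0,0,0.3501,1],[-0.228,-0.144,0,0,0,0.4202,1],[-0.266,-0.168,0,0,0,0.4902,1],[-0.304,-0.192,0,0,0,0.5602,1],[-0.342,-0.216,0,0,0,0.6303,1],[-0.38,-0.24,0,0,0,0.7003,1],[-0.418,-0.264,0,0,0,0.7703,1],[-0.456,-0.288,0,0,0,0.8403,1]],
], squeeze=5)

```text
time_s: 1.3
ee_pos: [0.513, 0.118, 0.2053]
eef_rot: [-3.141, 0.0, 1.525]
force: [1.0, 1.1, -0.4]
grip_width: 0.0019
grip_force: 0.0
```

```bash
cat > go.py <<'E'
# tool-frame shift (mm) and turn from measured pose to world target with tool down, yaw 1.531
import numpy as np,sys
from scipy.spatial.transform import Rotation as Ro
from station import ctrl
def show(*tg):
    o=ctrl.get_obs();R=Ro.from_euler("xyz",o["eef_rot"]);D=Ro.from_euler("xyz",[np.pi,0,1.531])
    print(o["time_s"],o["ee_pos"],o["eef_rot"],o["force"],o["grip_width"])
    print("turn",(R.inv()*D).as_rotvec().round(4))
    for t in tg: print((R.inv().apply(np.array(t)-o["ee_pos"])*1e3).round(1))
E
python3 -c "
from go import *
show((.5769,.0446,.10))"
```

```text
1.3 [0.51296594 0.11803203 0.20528918] [-3.14132901e+00  2.85992593e-05  1.52514085e+00] [ 1.02204782  1.10639884 -0.38641296] 0.0019469651042631783
turn [-0.0003  0.     -0.0059]
[-70.4  67.2 105.3]
```

To row units: 150 mm / 1000 = 0.15, 145 mm / 1000 = 0.145.

Emit:
arm_command([
  [[-0.02,0.02,0.02,0,0,0,1],[-0.045,0.042,0.045,0,0,0,1],[-0.06,0.058,0.075,0,0,0,1],[-0.068,0.065,0.11,0,0,0,1],[-0.07,0.067,0.135,0,0,0,1],[-0.07,0.067,0.145,0,0,0,1],[-0.07,0.067,0.15,0,0,0,1],[-0.07,0.067,0.15,0,0,0,1],[-0.07,0.067,0.15,0,0,0,1]],
])

```text
time_s: 2.2
ee_pos: [0.5767, 0.0474, 0.0568]
eef_rot: [3.14, -0.0, 1.53]
force: [0.3, -0.7, 0.1]
grip_width: 0.0005
grip_force: 0.0
```

```bash
python3 - <<'E'
from go import *
show((.5769,.0446,.03))
from m import *
for n in("top","scene"):
    p,d=cams.camera(n);c=cams.camera_info(n)
    o=ctrl.get_obs();print(n,proj(c,np.array([o["ee_pos"],[.5769,.0446,.016]])))
    u,w=proj(c,np.array([[.53,0.0,.016]]))[0].astype(int)
    cv2.imwrite(f"pics/{n}1.png",cv2.resize(p[w-75:w+75,u-75:u+75],None,fx=4,fy=4,interpolation=cv2.INTER_CUBIC));print(u-75,w-75)
print(ctrl.get_obs()["force"])
E
```

```text
2.2 [0.57670536 0.04737213 0.05678502] [ 3.13969445e+00 -1.22980966e-04  1.53026063e+00] [ 0.33760021 -0.69021977  0.14343813] 0.0005224461377995261
turn [ 0.0019 -0.0001 -0.0007]
[-2.8  0.3 26.8]
top [[310.57597133 235.81335079]
 [311.81757352 239.08282716]]
255 183
scene [[327.04536137 242.3334075 ]
 [326.4575164  248.26103659]]
258 155
[-0.29587295  0.15908531  0.02840044]
```

View pics/scene1.png

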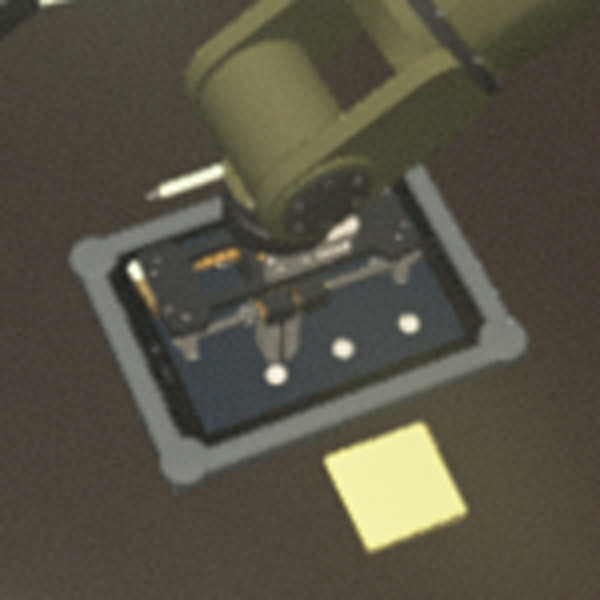

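The fingertips, at crop (281,360), hang just above the top left dot, whose place the calibration gives. Next I'll correct sideways and descend gently.

To row units: 32 mm / 1000 = 0.032, 31 mm / 1000 = 0.031.

Emit:
arm_command([
  [[-0.001,0,0.008,0,0,0,1],[-0.003,0,0.016,0,0,0,1],[-0.003,0,0.024,0,0,0,1],[-0.003,0,0.029,0,0,0,1],[-0.003,0,0.031,0,0,0,1],[-0.003,0,0.032,0,0,0,1],[-0.003,0,0.032,0,0,0,1],[-0.003,0,0.032,0,0,0,1],[-0.003,0,0.032,0,0,0,1]],
])

```text
time_s: 3.2
ee_pos: [0.5762, 0.0441, 0.0237]
eef_rot: [3.141, -0.0, 1.53]
force: [0.8, -0.1, -0.9]
grip_width: 0.0004
grip_force: 0.0
```

```bash
python3 - <<'E'
from go import *
show((.5769,.0446,.016))
from m import *
F=[]
for i in range(4):
    cams.camera("top");o=ctrl.get_obs();F.append(np.r_[o["force"],o["ee_pos"]*1e3])
print(np.array(F).round(2))
E
```

```text
3.2 [0.57618666 0.04407105 0.02370064] [ 3.14115368e+00 -2.35083152e-05  1.52984700e+00] [ 0.8062302  -0.11081134 -0.8984709 ] 0.00040252464866432573
turn [ 0.0004 -0.     -0.0012]
[0.6 0.7 7.7]
[[ 1.6000e-01  2.6000e-01  5.4000e-01  5.7615e+02  4.4070e+01  2.3660e+01]
 [ 4.2000e-01 -8.3000e-01 -3.0000e-01  5.7614e+02  4.4050e+01  2.3640e+01]
 [ 1.5000e-01 -6.2000e-01  5.1000e-01  5.7610e+02  4.4080e+01  2.3590e+01]
 [-4.1000e-01 -2.0000e-01 -5.5000e-01  5.7609e+02  4.4050e+01  2.3550e+01]]
```

To row units: 8.4 mm / 1000 = 0.0084, 7.5 mm / 1000 = 0.0075.

Emit:
arm_command([
  [[0.0005,0.0007,0.002,0,0,0,1],[0.0005,0.0007,0.004,0,0,0,1],[0.0005,0.0007,0.006,0,0,0,1],[0.0005,0.0007,0.007,0,0,0,1],[0.0005,0.0007,0.0075,0,0,0,1],[0.0005,0.0007,0.008,0,0,0,1],[0.0005,0.0007,0.0084,0,0,0,1],[0.0005,0.0007,0.0084,0,0,0,1],[0.0005,0.0007,0.0084,0,0,0,1]],
])

```text
time_s: 4.3
ee_pos: [0.5767, 0.0445, 0.0151]
eef_rot: [-3.141, 0.0, 1.53]
force: [-2.6, 0.7, 3.4]
grip_width: 0.0004
grip_force: 1.5
```

```bash
cat > f.py <<'E'
from go import *
from m import *
F=[]
for i in range(6):
    cams.camera("top");o=ctrl.get_obs();F.append(np.r_[o["force"],o["ee_pos"]*1e3])
print(np.mean(F,0).round(2))
B=pts(np.array([.53473,-.00876,-.0399]),.015);show(*B[[0,3,6,7,8]])
E
python3 f.py
```

```text
[-2.6900e+00 -1.7000e-01  3.2300e+00  5.7673e+02  4.4520e+01  1.5090e+01]
4.6 [0.57674619 0.04452925 0.01505622] [-3.14153642e+00 -7.51208928e-06  1.52977849e+00] [-3.26475675  0.54211566  3.34467141] 0.0004142902932738147
turn [-0.0001 -0.     -0.0012]
[0.1 0.1 0.1]
[  0.  -54.9   0.1]
[-0.000e+00 -1.099e+02  1.000e-01]
[-5.500e+01 -1.098e+02  1.000e-01]
[-1.100e+02 -1.097e+02  1.000e-01]
```

Contact is light at about 3 N, with the glass sunk 1 mm. I'll ease up slightly and draw slowly.

Emit:
arm_command([
  [[0,-0.002,-0.0002,0,0,0,1],[0,-0.006,-0.0003,0,0,0,1],[0,-0.011,-0.0003,0,0,0,1],[0,-0.016,-0.0003,0,0,0,1],[0,-0.022,-0.0003,0,0,0,1],[0,-0.028,-0.0003,0,0,0,1],[0,-0.034,-0.0003,0,0,0,1],[0,-0.04,-0.0003,0,0,0,1],[0,-0.046,-0.0003,0,0,0,1],[0,-0.051,-0.0003,0,0,0,1],[0,-0.054,-0.0003,0,0,0,1],[0,-0.055,-0.0003,0,0,0,1]],
])

```text
time_s: 5.8
ee_pos: [0.5216, 0.0468, 0.0154]
eef_rot: [-3.142, 0.0, 1.53]
force: [2.0, -0.0, 2.4]
grip_width: 0.0003
grip_force: 1.2
```

```bash
python3 f.py
```

```text
[-1.4000e-01  1.2000e-01  2.7300e+00  5.2157e+02  4.6790e+01  1.5240e+01]
6.1 [0.52159123 0.04678761 0.01518185] [-3.14077166e+00  4.11703937e-05  1.52980589e+00] [-0.91790641  0.62240856  2.96675865] 0.0007192895905413458
turn [-0.0008  0.     -0.0012]
[ 0.1 55.3  0.1]
[0.  0.3 0.2]
[ -0.  -54.7   0.2]
[-55.  -54.6   0.2]
[-110.   -54.5    0.2]
```

To row units: -55 mm / 1000 = -0.055, -54 mm / 1000 = -0.054.

Emit:
arm_command([
  [[0,-0.002,0,0,0,0,1],[0,-0.006,-0.0001,0,0,0,1],[0,-0.011,-0.0001,0,0,0,1],[0,-0.016,-0.0001,0,0,0,1],[0,-0.022,-0.0001,0,0,0,1],[0,-0.028,-0.0001,0,0,0,1],[0,-0.034,-0.0001,0,0,0,1],[0,-0.04,-0.0001,0,0,0,1],[0,-0.046,-0.0001,0,0,0,1],[0,-0.051,-0.0001,0,0,0,1],[0,-0.054,-0.0001,0,0,0,1],[0,-0.055,-0.0001,0,0,0,1]],
])

```text
time_s: 7.3
ee_pos: [0.4666, 0.0491, 0.0155]
eef_rot: [3.142, 0.0, 1.53]
force: [2.4, -0.8, 2.6]
grip_width: 0.0005
grip_force: 1.0
```

```bash
python3 f.py; python3 - <<'E'
from m import *
v=np.array([.53447,-.00939,-.03926]);p,_=cams.camera("scene");c=cams.camera_info("scene")
print((dots("scene",p,v)-proj(c,pts(v))).round(2).tolist())
E
```

```text
[ -0.56   0.56   2.18 466.61  49.04  15.35]
7.6 [0.46661366 0.0490568  0.01528469] [-3.14071607e+00  1.72105881e-05  1.52980322e+00] [-1.21632577  0.84484589  2.78049277] 0.0005673994457581933
turn [-0.0009  0.     -0.0012]
[1.000e-01 1.104e+02 2.000e-01]
[ 0.  55.4  0.2]
[-0.1  0.4  0.3]
[-55.1   0.4   0.3]
[-110.1    0.5    0.3]
[[0.18, 0.22], [-0.02, 0.25], [-0.19, 0.07], [0.02, 0.12], [-0.44, 0.93], [-0.69, 0.03], [-1.59, -3.26], [0.64, 3.6], [0.05, 0.17]]
```

The dots the camera can still see have shifted by 0.3 px at most, so the tablet hasn't moved. Next comes the stroke across.

To row units: -55 mm / 1000 = -0.055, -54 mm / 1000 = -0.054.

Emit:
arm_command([
  [[-0.002,0,0,0,0,0,1],[-0.006,0.0002,0,0,0,0,1],[-0.011,0.0003,0,0,0,0,1],[-0.016,0.0003,0,0,0,0,1],[-0.022,0.0003,0,0,0,0,1],[-0.028,0.0003,0,0,0,0,1],[-0.034,0.0003,0,0,0,0,1],[-0.04,0.0003,0,0,0,0,1],[-0.046,0.0003,0,0,0,0,1],[-0.051,0.0003,0,0,0,0,1],[-0.054,0.0003,0,0,0,0,1],[-0.055,0.0003,0,0,0,0,1]],
])

```text
time_s: 8.85
ee_pos: [0.4649, -0.0062, 0.0154]
eef_rot: [-3.142, -0.0, 1.529]
force: [-0.8, 2.1, 1.7]
grip_width: 0.0007
grip_force: 1.1
```

```bash
python3 f.py
```

```text
[-1.3000e-01 -1.7500e+00  1.8700e+00  4.6491e+02 -6.1100e+00  1.5460e+01]
9.15 [ 0.46492526 -0.00601169  0.01546001] [3.14155720e+00 2.87080523e-04 1.52994358e+00] [-0.53592164 -1.70329836  1.88993984] 0.00045612475077321185
turn [ 0.      0.0003 -0.0011]
[ 55.1 109.8   0.4]
[55.1 54.8  0.4]
[55.  -0.2  0.4]
[ 0.  -0.1  0.5]
[-55.   -0.1   0.5]
```

Force is about 1.9 N, so I'll press about 0.2 mm deeper for the last leg.

To row units: -55 mm / 1000 = -0.055, -54 mm / 1000 = -0.054.

Emit:
arm_command([
  [[-0.002,0,0.0001,0,0,0,1],[-0.006,0,0.0002,0,0,0,1],[-0.011,0,0.0002,0,0,0,1],[-0.016,0,0.0002,0,0,0,1],[-0.022,0,0.0002,0,0,0,1],[-0.028,0,0.0002,0,0,0,1],[-0.034,0,0.0002,0,0,0,1],[-0.04,0,0.0002,0,0,0,1],[-0.046,0,0.0002,0,0,0,1],[-0.051,0,0.0002,0,0,0,1],[-0.054,0,0.0002,0,0,0,1],[-0.055,0,0.0002,0,0,0,1]],
])

```text
time_s: 10.35
ee_pos: [0.4626, -0.0612, 0.0152]
eef_rot: [-3.142, 0.0, 1.53]
force: [-0.5, 2.1, 3.2]
grip_width: 0.0002
grip_force: 1.4
```

```bash
python3 f.py
```

```text
[ -0.7   -1.57   2.49 462.65 -61.1   15.26]
10.65 [ 0.46263411 -0.0609762   0.0152529 ] [-3.14159247e+00  3.35342401e-04  1.53000934e+00] [-0.55610117 -1.20773851  1.74630856] 0.0005883692529079318
turn [-0.      0.0003 -0.001 ]
[110.1 109.9   0.2]
[110.1  54.9   0.2]
[ 1.101e+02 -1.000e-01  2.000e-01]
[55.1 -0.1  0.2]
[ 0.1 -0.   0.3]
```

To row units: -150 mm / 1000 = -0.15, -140 mm / 1000 = -0.14.

Emit:
arm_command([
  [[0,0,-0.004,0,0,0,1],[0,0,-0.012,0,0,0,1],[0,0,-0.025,0,0,0,1],[0,0,-0.045,0,0,0,1],[0,0,-0.07,0,0,0,1],[0,0,-0.1,0,0,0,1],[0,0,-0.125,0,0,0,1],[0,0,-0.14,0,0,0,1],[0,0,-0.15,0,0,0,1],[0,0,-0.15,0,0,0,1]],
])

```text
time_s: 11.65
ee_pos: [0.463, -0.0609, 0.1667]
eef_rot: [3.139, 0.0, 1.53]
force: [0.3, -0.5, -0.0]
grip_width: 0.0006
grip_force: 0.0
```

```bash
python3 - <<'E'
from m import *
v=np.array([.53447,-.00939,-.03926]);p,_=cams.camera("scene");c=cams.camera_info("scene")
print((dots("scene",p,v)-proj(c,pts(v))).round(2).tolist())
cv2.imwrite("pics/scene2.png",p)
E
```

```text
[[0.12, 0.08], [-0.05, 0.03], [-0.1, -0.1], [0.0, 0.0], [-0.01, 0.04], [0.01, -0.1], [0.01, -0.02], [0.06, 0.09], [-0.01, 0.04]]
```

View pics/scene2.png

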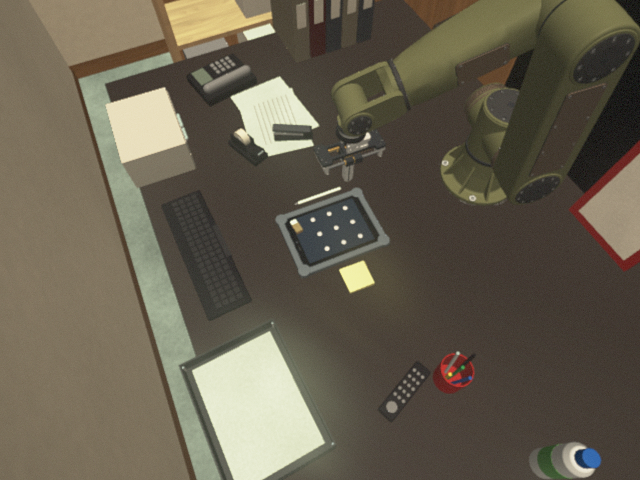

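The hand is clear above the tablet at about (345,165). The tablet, stylus, eraser and notes are where they were, with the dots within 0.12 px.

```bash
python3 -c "
from station import ctrl
print(ctrl.hand_in())"
```

```text
the job is handed in; nothing more can be done
None
```

I drew the unlock pattern in one light stroke, from top left down to bottom left and across to bottom right. The force read about 2–3 N at every check, the tablet did not move, the hand is clear, and the job is handed in; no verdict came back.

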